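Finish a slat crib on a firebrick and hold a probe in its bore

ROBOT

A 6-joint arm with a two-finger parallel gripper is mounted at the origin on the work surface. World frame = base frame: x ahead of the robot, y to its left, z up, the work surface at z = 0. Lengths are in mm, angles in rad, forces in N, time in s.
With the tool pointing down it reaches from about 350 to 875 mm from the base axis. Payload 4.2 kg.
Tool frame: the origin (TCP) lies midway between the tips of the shut fingers; the grasp point (between the pads) lies 19 mm behind it (robot.grip_depth is the distance from the TCP to the grasp point, in mm); z points along the fingers, y is the line along which they close (so a half turn about z gives the same grasp; the last joint's range is limited). The gripper opens to 85 mm and grips with 20 to 120 N. Pads are 22 mm wide; open, the fingers measure 114 mm over their backs; the gripper's body (76 mm by 85 mm) begins 54 mm behind the grasp point. The pads swing forward as they close: fully open they stand 13 mm farther back than shut.
Start: joints at [1.512, 0.385, 0.008, 0, -1.194, -0.259], TCP at [195.266, 593.692, 231.312] pointing down, gripper open.
Joint ranges: [-3.14, 3.14], [-1.21, 2.06], [-1.07, 1.41], [-3.16, 2.05], [-2.99, -0.16], [-3.1, 3.1]. Speed limits (rad/s): [2.79, 2.79, 3.14, 3.14, 3.14, 3.14].

INTERFACE

Orientations are given as a unit quaternion [w, x, y, z].
In Python, from station import telemetry, camera, workorder, recognise, landmark_of, robot gives the robot as it stands.
- The arm moves only by the tool play_rows, never from a script. Its argument "motion" is a list that holds one entry, the list of rows, each a list of 7 numbers: the shift along the tool's x, y, z scaled (see below), then the turn, a rotation vector about the tool's x, y, z scaled (see below), then the opening, from 0 (shut) to 1 (fully open). In form: [[[tx, ty, tz, wx, wy, wz, jaw], ...]]. A call has 1 to 8 rows; each row shifts and turns the commanded pose from where the row before left it, along the tool's axes as they then stand; what a row does not reach is not made up. The controller multiplies each number of a shift by 0.5 m and each number of a turn by 120 degrees. A row lasts 1/12 s, in which the tool goes at most 41.7 mm and 7.16 degrees, less where a joint would pass 70% of its speed; a pose out of reach is approached as far as the arm can. A call with a number of a shift or a turn outside -1 to 1 is refused whole. A call with a gripper value outside its range is refused whole. The fingers move at their own pace and stop on an object; the grip force is fixed at half the most. Time passes only in rows, so rows that do not move let the fingers close. It gives the time, the measured TCP pose, the force, the opening and the grip force at its end, in the units of the state.
- telemetry.observe(): the state, without advancing time (a new reading comes with each control period).
- camera(name): name is "scene" or "top"; returns a dict with "frame" (420x560x3 uint8, red, green, blue), "range_z" (420x560 float32, mm along the optical axis (not along the pixel's ray), 0 where there is no reading), "intrinsics" (3x3 intrinsics, pixels), "k1" (the pictures are not rectified: a ray, as slopes to the right and down, at radius r is drawn at 1 + k1 r^2 times it, then the intrinsics apply), "T" (4x4, takes a point from camera to world coordinates). Camera axes: x right, y down, z forward; pixel columns grow to the right and rows downward; lengths in mm; the calibration is good to about 2 mm. A picture is of the moment at which its call begins.
- workorder.sign_off(): hands the job in; it is judged then, once.
Trained networks look in the newest picture that a camera, given by its name, has taken for a name from the list of things; names that differ only in an ending like _2 or _b are one class to them, and where a whole thing is asked for, a point or a joint stands for the part that bears it (a point fixed in the world has none). Each returns a list of dicts, best first, with "score" (0 to 1); they miss things now and then, are a little off and sometimes report something else, mostly with a low value. They report only what shows in the picture. A call takes as long as a camera call. They do not tell look-alikes from the thing itself.
- recognise(camera, thing): "rect" ([left, top, width, height] in pixels, round what is visible of it).
- landmark_of(camera, thing): "uv" ([column, row] in pixels: a listed point, or the origin of a listed thing).
The state is a dict: "time_s": time; "qpos": joint angles; "qvel": joint speeds; "joint_efforts": joint torques, N m; "tcp_pos": TCP position; "tcp_rot": TCP orientation; "contact_force": force on the tool from outside, world axes, zero at the start; "ft_torque": the same for the moment, N m; "finger_gap": finger opening in mm; "gripper_force": force on a finger pad.
Only numpy, scipy, OpenCV 4.12 (cv2) and the standard library are available. Lean on these libraries where they do the work, as an engineer would, in place of code of your own. Each camera call takes 0.05 s, during which the arm holds its last target. There are 200 camera calls.

TASK

Finish the crib on the drilled firebrick: lay the two loose ceramic slats crosswise on top of the two already lying there, one on either side of the hole, so that the four make a square around it and the hole stays open. Then take the red-handled probe out of its stand and lower it upright through the middle of the crib into the hole until its tip is about half-way down, without its ever touching the brick or a slat. Finish while still holding it there, centred, still and not resting on anything, and leave the other things on the bench where they are.

Things in the scene. Friction and masses are not known exactly. Their poses are not given: they have to be found in the camera images.
- brick: sand-coloured firebrick fixed on the bench, 124 (its x) x 180 (its y) x 64 high (mm); origin at the centre of its underside, z up; turned up to 0.4 rad about the vertical. A round vertical blind hole (bore) of 28 mm diameter and 56 mm depth is drilled in the centre of its top, with a thin dark scorched ring painted round the mouth (37 mm across).
- bore_mouth (a point): centre of the bore's mouth, on the brick's top face 64 mm above the bench; axes as the brick's. Half-way down the bore is 28 mm below it.
- low1_mid (a point): a pale ceramic slat, 110 long x 16 wide x 14 high (mm), 55 g; this point is its centre, half-way up (7 mm above its underside); x runs along its length, z is up. Lower layer: lies on the brick's top about 36 mm from the bore's axis on the brick's +y side, its length along the brick's x.
- low2_mid (a point): a pale ceramic slat, 110 long x 16 wide x 14 high (mm), 55 g; this point is its centre, half-way up (7 mm above its underside); x runs along its length, z is up. Lower layer: lies on the brick's top about 36 mm from the bore's axis on the brick's -y side, its length along the brick's x. The tops of the two lower slats are 78 mm above the bench. Nothing fastens them.
- slat1_mid (a point): a pale ceramic slat, 110 long x 16 wide x 14 high (mm), 55 g; this point is its centre, half-way up (7 mm above its underside); x runs along its length, z is up. Lies loose on the bench at the start; to be laid across the lower slats (length along the brick's y), about 36 mm from the bore's axis on the brick's +x or -x side; either of the two may go on either side. Lying there its centre is 85 mm above the bench.
- slat2_mid (a point): a pale ceramic slat, 110 long x 16 wide x 14 high (mm), 55 g; this point is its centre, half-way up (7 mm above its underside); x runs along its length, z is up. The other loose slat: as slat1, for the other side.
- stand: dark wooden block 60 x 60 x 60 mm on a 76 x 76 x 6 mm steel foot, fixed to the bench; origin at the centre of its underside. A vertical hole of 12 mm diameter and 45 mm depth in the centre of its top holds the probe upright at the start.
- probe_handle (a point): the probe is a straight steel stem, 8 mm diameter and 150 mm long, with a round red handle (22 mm diameter, 55 mm long) on top, 205 mm in all, about 80 g (mass varies by a third or so). This point is on its axis, 178 mm above the tip, at half the handle's height (the handle ends 27 mm above it): the place to grip. z points from the tip to the handle. At the start it is 193 mm above the bench, the tip standing 15 mm above the bench on the floor of the stand's hole.
- probe_tip (a point): the flat lower end of the probe's stem, on its axis; z points up the stem to the handle.
- jar: bystander: closed amber glass jar with a white cap, 54 mm diameter, 75 mm high; origin at the centre of its underside. Leave it alone. It trades places with the loose slats and the stand.
- dish: bystander: small brass bowl, 80 mm across, 30 mm high; origin at the centre of its underside. Leave it alone.
- screwdriver: bystander: screwdriver with a yellow handle, 180 mm long, lying on the right of the bench; origin at its underside, about mid-length; x runs along it. Leave it alone.
- pliers: bystander: pliers with blue grips, about 145 mm long, 14 mm high; origin at the underside of the pivot. Leave it alone.
- pot: bystander: white ceramic pot, 44 mm across, 22 mm high; origin at the centre of its underside. Leave it alone.
- weight: bystander: steel cylinder, 44 mm diameter, 35 mm high; origin at the centre of its underside. Leave it alone.
There are look-alikes about, which are no part of the job. Leave any brown look-alike of the part that bears slat1_mid alone. Leave any black look-alike of the part that bears slat2_mid alone.

How it is judged (in metres and radians):
On the way, in this order (a step that is already met when the one before it is completed fails the run):
1. both loose slats lie across the lower slats, one on either side of the hole, and are let go ((((x of slat1_mid in the frame of brick between 0.024 and 0.048 m and y of slat1_mid in the frame of brick between -0.015 and 0.015 m and z of slat1_mid in the frame of brick between 0.081 and 0.089 m) and (x of slat2_mid in the frame of brick between -0.048 and -0.024 m and y of slat2_mid in the frame of brick between -0.015 and 0.015 m and z of slat2_mid in the frame of brick between 0.081 and 0.089 m)) or ((x of slat1_mid in the frame of brick between -0.048 and -0.024 m and y of slat1_mid in the frame of brick between -0.015 and 0.015 m and z of slat1_mid in the frame of brick between 0.081 and 0.089 m) and (x of slat2_mid in the frame of brick between 0.024 and 0.048 m and y of slat2_mid in the frame of brick between -0.015 and 0.015 m and z of slat2_mid in the frame of brick between 0.081 and 0.089 m))) and angle between the x axis of each of slat1_mid, slat2_mid and the y axis of brick, either way round below 0.2 rad and y of low1_mid in the frame of brick between 0.024 and 0.048 m and z of low1_mid in the frame of brick between 0.067 and 0.075 m and angle between the x axis of each of low1_mid, low2_mid and the x axis of brick, either way round below 0.2 rad and y of low2_mid in the frame of brick between -0.048 and -0.024 m and z of low2_mid in the frame of brick between 0.067 and 0.075 m and contact force between each of slat1, slat2 and the fingers below 0.1 N), for 0.2 s.
2. the probe is held by the gripper, its tip lifted clear above the stand (height (world z) of probe_tip above 0.065 m and contact force between probe and the fingers above 0.5 N), for 0.1 s.
At the end, for the whole second after the job is handed in: Upper slats 24-48 mm either side of the hole (brick x), within 15 mm along y, 0.2 rad of crosswise, on the lower slats, still 24-48 mm off along y. Gripper holds the probe still, upright within 0.12 rad, tip 14-42 mm down and within 6 mm of the hole's axis, touching only the fingers ((((x of slat1_mid in the frame of brick between 0.024 and 0.048 m and y of slat1_mid in the frame of brick between -0.015 and 0.015 m and z of slat1_mid in the frame of brick between 0.081 and 0.089 m) and (x of slat2_mid in the frame of brick between -0.048 and -0.024 m and y of slat2_mid in the frame of brick between -0.015 and 0.015 m and z of slat2_mid in the frame of brick between 0.081 and 0.089 m)) or ((x of slat1_mid in the frame of brick between -0.048 and -0.024 m and y of slat1_mid in the frame of brick between -0.015 and 0.015 m and z of slat1_mid in the frame of brick between 0.081 and 0.089 m) and (x of slat2_mid in the frame of brick between 0.024 and 0.048 m and y of slat2_mid in the frame of brick between -0.015 and 0.015 m and z of slat2_mid in the frame of brick between 0.081 and 0.089 m))) and angle between the x axis of each of slat1_mid, slat2_mid and the y axis of brick, either way round below 0.2 rad and y of low1_mid in the frame of brick between 0.024 and 0.048 m and z of low1_mid in the frame of brick between 0.067 and 0.075 m and angle between the x axis of each of low1_mid, low2_mid and the x axis of brick, either way round below 0.2 rad and y of low2_mid in the frame of brick between -0.048 and -0.024 m and z of low2_mid in the frame of brick between 0.067 and 0.075 m and horizontal distance between probe_tip and bore_mouth below 0.006 m and z of probe_tip in the frame of brick between 0.022 and 0.05 m and angle between probe_tip's own z axis and vertical below 0.12 rad and contact force between probe and the fingers above 0.5 N and contact force between probe and brick below 0.05 N and linear speed of probe below 0.03 m/s); the arm keeps its last pose, push and grip.
It fails at once if the probe touches the brick (contact force between probe and brick above 0.1 N).
It fails at once if the probe touches a slat (contact force between probe and slat1 above 0.1 N or contact force between probe and slat2 above 0.1 N or contact force between probe and low1 above 0.1 N or contact force between probe and low2 above 0.1 N).
It fails at once if another thing on the bench is moved more than 30 mm (distance of any of jar, dish, screwdriver, pliers, pot, weight from where it was at the start of the episode above 0.03 m).
It also fails if it takes over 72 s, if anything falls off the work surface, if the arm or the gripper's body presses on something with over 40 N, if the wrist force passes 120 N, or if a joint passes its speed limit or range.

## Working session

There is one attempt and no reset: what is moved stays moved. The work goes in short steps, Python scripts to look and compute and a tool call to move; the robot and the scene stay as the last step left them, time stands still between calls to the robot, and variables do not carry over. Pictures are saved under pics/ and viewed, at most 10 in all, crops included, and the job is handed in when it is done.

Besides the shell and the picture viewer there is one more tool, called after "Call:" as name(argument=value, ...), one argument or row to a line, values as JSON. play_rows: Moves the arm, as the interface text tells. Its arguments: {"type":"object","properties":{"motion":{"type":"array","items":{"type":"array","items":{"type":"array","items":{"type":"number","minimum":-1,"maximum":1}}}}},"required":["motion"]}

```bash
mkdir -p pics; ls; cat > h.py <<'E'
import numpy as np, cv2
from station import telemetry, camera, workorder, recognise, landmark_of, robot
def ray(c,uv):
    K=c["intrinsics"];k=c["k1"]
    d=np.array([(uv[0]-K[0,2])/K[0,0],(uv[1]-K[1,2])/K[1,1]]);u=d.copy()
    for _ in range(20): u=d/(1+k*(u@u))
    return np.array([u[0],u[1],1.])
def world(c,uv,z=None):
    r=ray(c,uv)
    if z is None: return None
    T=np.array(c["T"]);d=T[:3,:3]@r;o=T[:3,3]
    return o+d*(z-o[2])/d[2]
def proj(c,p):
    T=np.array(c["T"]);q=T[:3,:3].T@(np.asarray(p,float)-T[:3,3]);u=q[:2]/q[2];u=u*(1+c["k1"]*(u@u));K=c["intrinsics"]
    return np.array([K[0,0]*u[0]+K[0,2],K[1,1]*u[1]+K[1,2]])
def depthpt(c,uv):
    z=c["range_z"][int(round(uv[1])),int(round(uv[0]))]
    T=np.array(c["T"]);return T[:3,:3]@(ray(c,uv)*z)+T[:3,3]
def cloud(c):
    K=c["intrinsics"];k=c["k1"];h,w=c["range_z"].shape
    v,u=np.mgrid[:h,:w];dx=(u-K[0,2])/K[0,0];dy=(v-K[1,2])/K[1,1];x,y=dx.copy(),dy.copy()
    for _ in range(20):
        s=1+k*(x*x+y*y);x,y=dx/s,dy/s
    z=c["range_z"];P=np.stack([x*z,y*z,z],-1);T=np.array(c["T"]);P=P@T[:3,:3].T+T[:3,3];P[z==0]=np.nan
    return P
def tri(c1,a,c2,b):
    T1,T2=np.array(c1["T"]),np.array(c2["T"]);d1=T1[:3,:3]@ray(c1,a);d2=T2[:3,:3]@ray(c2,b)
    s=np.linalg.lstsq(np.stack([d1,-d2],1),T2[:3,3]-T1[:3,3],rcond=None)[0]
    return (T1[:3,3]+s[0]*d1+T2[:3,3]+s[1]*d2)/2
def save(c,n): cv2.imwrite(n,c["frame"][:,:,::-1])
E
python3 - <<'E'
from h import *
np.set_printoptions(precision=1,suppress=True)
C={}
for n in("scene","top"):
    c=C[n]=camera(n);save(c,f"pics/{n}0.png")
    print(n,np.array(c["T"])[:3].round(2).tolist(),c["k1"],c["intrinsics"][0,0])
    for t in "brick bore_mouth low1_mid low2_mid slat1_mid slat2_mid stand probe_handle probe_tip jar dish screwdriver pliers pot weight".split():
        for d in landmark_of(n,t)[:4]:
            if d["score"]>.2: print(t,np.array(d["uv"]),round(d["score"],2),depthpt(c,d["uv"]))
print(telemetry.observe())
E
```

```text
pics
scene [[0.78, 0.5, -0.38, 882.47], [0.62, -0.61, 0.49, -493.18], [0.01, -0.62, -0.79, 945.08]] -0.010025175569124942 386.33357957058314
brick [295.3 254.6] 0.61 [548.8 -27.3  80.9]
bore_mouth [295.  244.6] 0.97 [507.7  26.3  31.1]
low1_mid [284.6 247.4] 0.63 [510.9 -25.8  78.5]
low1_mid [309.8 232.3] 0.61 [528.7  66.5  66.1]
low1_mid [367.3 212.5] 0.36 [ 882.5 -493.2  945.1]
low2_mid [284.  244.7] 0.84 [505.5 -21.7  81.9]
slat1_mid [139.4 285.8] 0.57 [ 253.8 -336.7   10.9]
slat1_mid [191.8 302.2] 0.53 [ 402.9 -281.6   14.6]
slat2_mid [239.4 349.5] 0.79 [ 586.6 -295.6   13.9]
slat2_mid [279.7 327.1] 0.69 [ 627.3 -190.    15.5]
stand [310.1 195.4] 0.92 [423.8 213.7  23.2]
stand [316.1 147. ] 0.66 [417.6 233.8 208. ]
probe_handle [314.3 146.5] 0.67 [281.2 434.6   2.5]
probe_tip [151.3 350.9] 0.22 [ 431.8 -433.8   33.1]
jar [371.2 214.3] 0.86 [616.5 274.   17.9]
dish [358.8 269.4] 0.77 [690.8  85.9   7. ]
dish [198.2 394.5] 0.7 [ 585.  -430.7   15.3]
screwdriver [195.1 396.4] 0.74 [ 580.2 -437.5    8.2]
screwdriver [332.7 330.2] 0.45 [ 735.9 -111.    11.4]
pliers [331.3 330.4] 0.55 
[... 808 characters left out ...]
3] 0.82 [585.7 285.4  72.3]
jar [266.2 218.7] 0.43 [502.2  19.2  67.4]
dish [245. 156.] 0.92 [691.   83.2   3.9]
pliers [311.5 143.2] 0.92 [ 731.1 -104.1    9.6]
pot [374.4 262.3] 0.7 [ 396.8 -275.3   20. ]
pot [112.6 243.6] 0.57 [434.9 440.5   1.1]
weight [432.5 258.8] 0.75 [ 407.6 -428.6   36.9]
{'time_s': 1.6, 'qpos': array([ 1.5,  0.4,  0. ,  0. , -1.2, -0.3]), 'qvel': array([ 0.,  0., -0., -0., -0.,  0.]), 'joint_efforts': array([  0. , -39.2,  18.9,   4.2,  -0. ,  -0. ]), 'tcp_pos': array([195.3, 593.7, 231.3]), 'tcp_rot': array([ 0. ,  1. , -0.2,  0. ]), 'contact_force': array([0.2, 0.9, 0.8]), 'ft_torque': array([-0.,  0., -0.]), 'gripper_force': 0.0, 'finger_gap': 85.41756098976872}
```

View pics/top0.png

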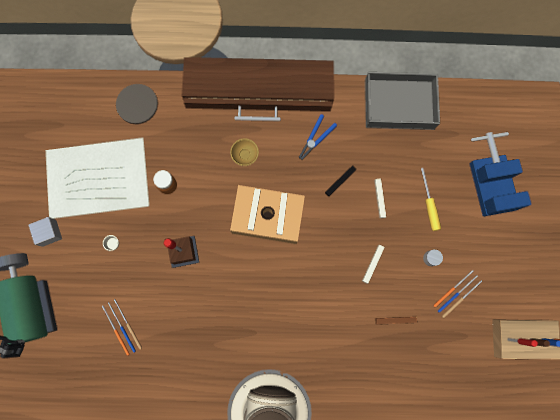

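View pics/scene0.png

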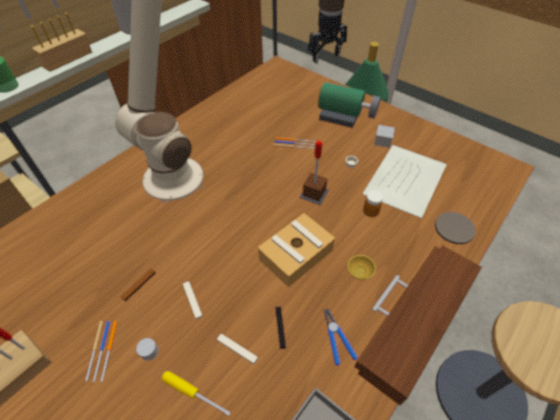

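Top view: pale slats at (373,264) and (380,198); look-alikes are brown (396,320) and black (340,181). Brick is at (268,213) with two pale lower slats, stand and red handle at (170,243). I choose the two pale ones, and check them in a crop.

```bash
cat > meas.py <<'E'
from h import *
np.set_printoptions(precision=1,suppress=True)
# fit rectangle mask->world at height z, fractional-coverage weighted
def blobs(c,mask,amin=30):
    n,l,s,ce=cv2.connectedComponentsWithStats(mask.astype(np.uint8))
    return [(ce[i],l==i,s[i,4]) for i in range(1,n) if s[i,4]>=amin]
def rect(c,m,z):
    v,u=np.nonzero(m);P=np.array([world(c,(a,b),z)[:2] for a,b in zip(u,v)])
    mu=P.mean(0);w,V=np.linalg.eigh(np.cov(P.T));a=np.arctan2(V[1,1],V[0,1])
    return mu,(a+np.pi/2)%np.pi-np.pi/2,np.sqrt(12*w)
def pale(c):
    hsv=cv2.cvtColor(c["frame"],cv2.COLOR_RGB2HSV);return (hsv[...,2]>190)&(hsv[...,1]<70)
def red(c):
    f=c["frame"].astype(int);return (f[...,0]>110)&(f[...,1]<60)&(f[...,2]<60)
E
python3 - <<'E'
from meas import *
t=camera("top");s=camera("scene")
cv2.imwrite("pics/crop.png",cv2.resize(t["frame"][165:340,225:420,::-1],None,fx=4,fy=3.4,interpolation=cv2.INTER_CUBIC))
for n,c in(("top",t),("scene",s)):
    cl=cloud(c)
    for ce,m,a in blobs(c,pale(c)):
        z0=np.nanmedian(cl[m][:,2])
        if z0<120 and a<600:
            z=78 if z0>45 else 14
            mu,an,L=rect(c,m,z); print(n,"pale",ce,a,"depthz",z0,mu,round(an,3),L)
    for ce,m,a in blobs(c,red(c),8): print(n,"red",ce,a,world(c,ce,193))
    d=landmark_of(n,"bore_mouth")[0]["uv"]; print("bore",d,world(c,d,64),t is c)
    f=c["frame"].astype(int); g=f.sum(2); x,y=map(int,np.round(d)); print(g[y-6:y+9,x-10:x+16])
    hsv=cv2.cvtColor(c["frame"],cv2.COLOR_RGB2HSV); k=(hsv[...,1]>80)&(hsv[...,2]>170)&(abs(cl[...,0]-520)<130)&(abs(cl[...,1]-15)<130)
    ys,xs=np.nonzero(k&(cl[...,2]>56)); P=np.array([world(c,q,64)[:2] for q in zip(xs,ys)],np.float32)
    print("brick",cv2.minAreaRect(P), len(P))
E
```

```text
top pale [264.1 117.9] 31 depthz 43.3299253578532 [801.6  31.7] -1.56 [ 2.4 88.6]
top pale [492.7 147.1] 63 depthz 66.83714285727001 [ 710.6 -592.1] 0.199 [ 6.1 83.2]
top pale [161.7 178.6] 243 depthz 75.38669014370157 [602.4 298.1] -0.227 [40.7 41.5]
top pale [380.4 197.6] 215 depthz 13.620646141619545 [ 577.1 -296. ] 0.116 [ 15.8 107.8]
top pale [253.6 208.6] 241 depthz 77.99784174385093 [526.7  52.7] -0.148 [ 15.5 109.1]
top pale [281.6 213. ] 244 depthz 77.76516349876351 [516.6 -20.8] -0.103 [ 15.5 109.2]
top pale [ 39.7 230.9] 316 depthz 50.8637866668289 [455.6 611.3] 0.777 [51.8 54. ]
top pale [112.3 242.4] 114 depthz 4.980052295632049 [436.8 437.6] 0.166 [26.8 34.3]
top pale [373.3 263.7] 230 depthz 13.45520499483132 [ 393.6 -273.5] -0.435 [ 15.6 109.3]
top pale [434.4 257.6] 120 depthz 34.819108182334844 [ 413.2 -441.7] 1.543 [37.1 38.4]
top red [167.4 242.3] 55 [420.1 250.2 193. ]
top red [529.3 342.2] 68 [ 202.9 -599.3  193. ]
bore [251.2, 210.8] [523.1  59.3  64. ] True
[[513 511 512 513 512 511 512 512 511 510 487 711 695 693 692 700 634 481
  513 511 511 515 517 523 528 
[... 3195 characters left out ...]
6 482
  486 484 488 484 483 489 486 468]
 [642 624 604 559 487 397 306 262 242 219 224 232 259 300 371 429 461 485
  478 491 492 482 491 482 487 483]
 [645 641 631 615 567 499 434 385 339 300 326 328 363 400 440 464 483 488
  484 481 489 486 484 489 495 487]
 [641 645 641 635 618 576 520 472 435 426 424 429 439 461 472 480 485 481
  486 486 483 491 482 490 489 490]
 [633 642 647 641 634 615 579 543 503 484 466 469 470 485 486 481 483 487
  490 487 486 492 485 481 485 490]
 [589 624 640 646 641 638 622 595 559 517 501 481 479 488 484 494 491 491
  486 483 481 492 479 489 483 485]]
brick ((518.6668701171875, 16.287734985351562), (181.15992736816406, 125.80035400390625), 81.89202880859375) 1737
```

View pics/crop.png

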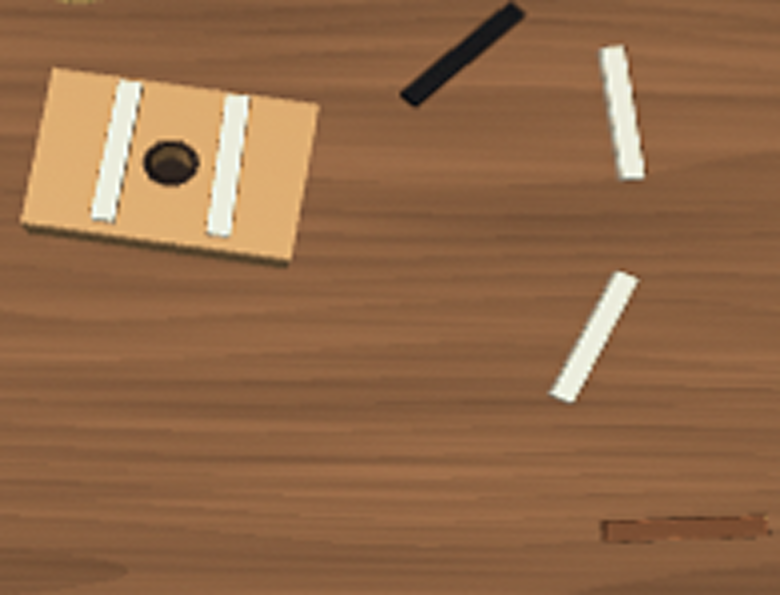

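The crop shows the brick with its two pale slats at left. Two clean pale slats lie at crop (622,112) and (594,337). The black bar (462,54) and brown strip (684,530) are the decoys.

```bash
cat > plan.py <<'E'
from h import *
from scipy.spatial.transform import Rotation as R
def yaw_now(o):
    w,x,y,z=o["tcp_rot"];X=R.from_quat([x,y,z,w]).as_matrix();return X,np.arctan2(X[1,0],X[0,0])
def plan(wps,rot_first=False):
    o=telemetry.observe();X,y=yaw_now(o);p=np.array(o["tcp_pos"],float);out=[]
    print("t",round(o["time_s"],2),"p",p.round(1),"yaw",round(y,3),"q",np.round(o["qpos"],2),"tilt",X[:,2].round(4),"gap",round(o["finger_gap"],1))
    M=X.copy()
    for i,(tx,ty,tz,tw,jaw,*sp) in enumerate(wps):
        v=sp[0] if sp else 40
        t=np.array([tx,ty,tz],float);dw=tw-y
        n=max(1,int(np.ceil(max(np.linalg.norm(t-p)/v,abs(np.degrees(dw))/6.9))))
        D=R.from_euler("z",tw).as_matrix()@np.diag([1,-1,-1.])
        for k in range(n):
            s=M.T@((t-p)/(n-k))/500
            rv=R.from_matrix(M.T@D).as_rotvec()/(n-k)
            r=np.degrees(rv)/120
            s,r=s.round(3),r.round(3)
            p=p+M@s*500; M=M@R.from_rotvec(np.radians(r*120)).as_matrix()
            out.append([*s.tolist(),*r.tolist(),jaw])
        y=tw
    for i in range(0,len(out),8): print(str([[ [(0 if a==0 else a) for a in r] for r in out[i:i+8]]]).replace(" ",""))
E
python3 - <<'E'
from plan import *
plan([(540,250,290,-.1,.5),(577,-296,120,.116,.5)])
E
```

```text
t 1.8 p [195.3 593.7 231.3] yaw -0.318 q [ 1.51  0.38  0.01 -0.   -1.19 -0.26] tilt [-0.  0. -1.] gap 85.1
[[[0.067,0.034,-0.009,0,0,-0.008,0.5],[0.066,0.035,-0.009,0,0,-0.008,0.5],[0.066,0.036,-0.009,0,0,-0.008,0.5],[0.065,0.037,-0.009,0,0,-0.008,0.5],[0.065,0.038,-0.009,0,0,-0.008,0.5],[0.064,0.039,-0.009,0,0,-0.008,0.5],[0.063,0.04,-0.009,0,0,-0.008,0.5],[0.062,0.041,-0.009,0,0,-0.008,0.5]]]
[[[0.062,0.042,-0.009,0,0,-0.008,0.5],[0.061,0.043,-0.009,0,0,-0.008,0.5],[0.06,0.045,-0.009,0,0,-0.008,0.5],[0.06,0.045,-0.009,0,0,-0.008,0.5],[0.059,0.047,-0.009,0,0,-0.008,0.5],[0.012,0.072,0.023,0,0,-0.007,0.5],[0.011,0.072,0.023,0,0,-0.007,0.5],[0.01,0.072,0.023,0,0,-0.007,0.5]]]
[[[0.009,0.072,0.023,0,0,-0.007,0.5],[0.008,0.073,0.023,0,0,-0.007,0.5],[0.007,0.073,0.022,0,0,-0.007,0.5],[0.006,0.073,0.023,0,0,-0.007,0.5],[0.005,0.073,0.022,0,0,-0.007,0.5],[0.004,0.073,0.023,0,0,-0.007,0.5],[0.002,0.073,0.022,0,0,-0.007,0.5],[0.002,0.073,0.023,0,0,-0.007,0.5]]]
[[[0,0.073,0.022,0,0,-0.007,0.5],[-0.001,0.073,0.023,0,0,-0.006,0.5],[-0.001,0.072,0.022,0,0,-0.007,0.5],[-0.003,0.073,0.023,0,0,-0.006,0.5]]]
```

Call:
play_rows(
  motion=[
    [[0.067, 0.034, -0.009, 0, 0, -0.008, 0.5], [0.066, 0.035, -0.009, 0, 0, -0.008, 0.5], [0.066, 0.036, -0.009, 0, 0, -0.008, 0.5], [0.065, 0.037, -0.009, 0, 0, -0.008, 0.5], [0.065, 0.038, -0.009, 0, 0, -0.008, 0.5], [0.064, 0.039, -0.009, 0, 0, -0.008, 0.5], [0.063, 0.04, -0.009, 0, 0, -0.008, 0.5], [0.062, 0.041, -0.009, 0, 0, -0.008, 0.5]],
  ],
)

```text
time_s: 2.47
tcp_pos: [408.3, 380.7, 267.8]
tcp_rot: [-0.0, 0.996, -0.091, 0.0]
contact_force: [0.1, 1.1, 0.1]
finger_gap: 42.4
gripper_force: 0.0
```

Call:
play_rows(
  motion=[
    [[0.062, 0.042, -0.009, 0, 0, -0.008, 0.5], [0.061, 0.043, -0.009, 0, 0, -0.008, 0.5], [0.06, 0.045, -0.009, 0, 0, -0.008, 0.5], [0.06, 0.045, -0.009, 0, 0, -0.008, 0.5], [0.059, 0.047, -0.009, 0, 0, -0.008, 0.5], [0.012, 0.072, 0.023, 0, 0, -0.007, 0.5], [0.011, 0.072, 0.023, 0, 0, -0.007, 0.5], [0.01, 0.072, 0.023, 0, 0, -0.007, 0.5]],
  ],
)

```text
time_s: 3.13
tcp_pos: [547.6, 139.1, 254.9]
tcp_rot: [-0.0, 1.0, -0.028, 0.0]
contact_force: [0.7, 0.2, -0.1]
finger_gap: 42.2
gripper_force: 0.0
```

Call:
play_rows(
  motion=[
    [[0.009, 0.072, 0.023, 0, 0, -0.007, 0.5], [0.008, 0.073, 0.023, 0, 0, -0.007, 0.5], [0.007, 0.073, 0.022, 0, 0, -0.007, 0.5], [0.006, 0.073, 0.023, 0, 0, -0.007, 0.5], [0.005, 0.073, 0.022, 0, 0, -0.007, 0.5], [0.004, 0.073, 0.023, 0, 0, -0.007, 0.5], [0.002, 0.073, 0.022, 0, 0, -0.007, 0.5], [0.002, 0.073, 0.023, 0, 0, -0.007, 0.5]],
  ],
)

```text
time_s: 3.8
tcp_pos: [567.4, -152.8, 164.6]
tcp_rot: [0.0, 1.0, 0.031, 0.0]
contact_force: [1.5, -0.4, 0.1]
finger_gap: 42.8
gripper_force: 0.0
```

Call:
play_rows(
  motion=[
    [[0, 0.073, 0.022, 0, 0, -0.007, 0.5], [-0.001, 0.073, 0.023, 0, 0, -0.006, 0.5], [-0.001, 0.072, 0.022, 0, 0, -0.007, 0.5], [-0.003, 0.073, 0.023, 0, 0, -0.006, 0.5]],
  ],
)

```text
time_s: 4.13
tcp_pos: [576.9, -298.1, 119.4]
tcp_rot: [0.0, 0.998, 0.058, 0.0]
contact_force: [1.3, 0.4, 0.3]
finger_gap: 43.1
gripper_force: 0.0
```

```bash
python3 - <<'E'
from plan import *
import time
plan([(577,-296,40,.116,.5),(577,-296,3,.116,.5,15)])
E
```

```text
t 4.13 p [ 576.9 -298.1  119.4] yaw 0.117 q [-0.23  0.52 -0.07  0.   -0.98  1.92] tilt [ 4.e-04 -2.e-04 -1.e+00] gap 43.1
[[[0,-0.002,0.079,0,0,0,0.5],[0.001,-0.002,0.08,0,0,0,0.5],[0,0,0.025,0,0,0,0.5],[0,0,0.024,0,0,0,0.5],[0,0,0.025,0,0,0,0.5]]]
```

Call:
play_rows(
  motion=[
    [[0, -0.002, 0.08, 0, 0, 0, 0.5], [0, -0.002, 0.08, 0, 0, 0, 0.5], [0, 0, 0.025, 0, 0, 0, 0.5], [0, 0, 0.025, 0, 0, 0, 0.5], [0, 0, 0.022, 0, 0, 0, 0.5], [0, 0, 0, 0, 0, 0, 0.5], [0, 0, 0, 0, 0, 0, 0]],
  ],
)

```text
time_s: 4.72
tcp_pos: [577.8, -294.1, 5.0]
tcp_rot: [0.0, 0.998, 0.058, 0.001]
contact_force: [-0.4, 0.4, -0.6]
finger_gap: 32.0
gripper_force: 0.0
```

Call:
play_rows(
  motion=[
    [[0, 0, 0, 0, 0, 0, 0], [0, 0, 0, 0, 0, 0, 0], [0, 0, 0, 0, 0, 0, 0], [0, 0, 0, 0, 0, 0, 0], [0, 0, 0, 0, 0, 0, 0]],
  ],
)

```text
time_s: 5.13
tcp_pos: [578.2, -294.4, 6.2]
tcp_rot: [0.001, 0.998, 0.058, 0.002]
contact_force: [-0.9, 1.4, 5.5]
finger_gap: 14.2
gripper_force: 60.7
```

```bash
python3 - <<'E'
from plan import *
print(telemetry.observe()["gripper_force"])
plan([(577,-296,130,.116,0,30),(555.2,11.5,130,-1.712,0,35)])
E
```

```text
60.74942171573639
t 5.13 p [ 578.2 -294.4    6.2] yaw 0.117 q [-0.22  0.64 -0.17  0.   -0.75  1.91] tilt [ 0.0039 -0.0013 -1.    ] gap 14.2
[[[0,0.001,-0.05,0,0,0,0],[0,0.001,-0.049,0,0,0,0],[-0.001,0,-0.05,0,-0.001,0,0],[-0.001,0.001,-0.049,0,0,0,0],[0,0,-0.05,0.001,-0.001,0,0],[0.002,-0.038,0,0,0,0.055,0],[-0.003,-0.038,0,0,0,0.055,0],[-0.007,-0.038,0,0,0,0.055,0]]]
[[[-0.011,-0.037,0,0,0,0.054,0],[-0.016,-0.035,0,0,0,0.055,0],[-0.019,-0.033,0,0,0,0.054,0],[-0.023,-0.031,0,0,0,0.055,0],[-0.027,-0.028,0,0,0,0.054,0],[-0.029,-0.025,0,0,0,0.055,0],[-0.032,-0.021,0,0,0,0.054,0],[-0.034,-0.018,0,0,0,0.055,0]]]
[[[-0.036,-0.013,0,0,0,0.054,0],[-0.038,-0.009,0,0,0,0.055,0],[-0.038,-0.005,0,0,0,0.054,0],[-0.039,-0.001,0,0,0,0.055,0],[-0.039,0.004,0.001,0,0,0.054,0]]]
```

Call:
play_rows(
  motion=[
    [[0, 0.001, -0.05, 0, 0, 0, 0], [0, 0.001, -0.049, 0, 0, 0, 0], [-0.001, 0, -0.05, 0, -0.001, 0, 0], [-0.001, 0.001, -0.049, 0, 0, 0, 0], [0, 0, -0.05, 0.001, -0.001, 0, 0], [0.002, -0.038, 0, 0, 0, 0.055, 0], [-0.003, -0.038, 0, 0, 0, 0.055, 0], [-0.007, -0.038, 0, 0, 0, 0.055, 0]],
  ],
)

```text
time_s: 5.8
tcp_pos: [571.6, -238.1, 128.7]
tcp_rot: [-0.001, 0.993, -0.118, -0.002]
contact_force: [-0.2, 0.3, -1.5]
finger_gap: 14.0
gripper_force: 60.0
```

Call:
play_rows(
  motion=[
    [[-0.011, -0.037, 0, 0, 0, 0.054, 0], [-0.016, -0.035, 0, 0, 0, 0.055, 0], [-0.019, -0.033, 0, 0, 0, 0.054, 0], [-0.023, -0.031, 0, 0, 0, 0.055, 0], [-0.027, -0.028, 0, 0, 0, 0.054, 0], [-0.029, -0.025, 0, 0, 0, 0.055, 0], [-0.032, -0.021, 0, 0, 0, 0.054, 0], [-0.034, -0.018, 0, 0, 0, 0.055, 0]],
  ],
)

```text
time_s: 6.47
tcp_pos: [560.9, -84.2, 128.5]
tcp_rot: [0.0, 0.839, -0.543, -0.002]
contact_force: [-0.2, 0.2, -0.6]
finger_gap: 13.7
gripper_force: 60.0
```

Call:
play_rows(
  motion=[
    [[-0.036, -0.013, 0, 0, 0, 0.054, 0], [-0.038, -0.009, 0, 0, 0, 0.055, 0], [-0.038, -0.005, 0, 0, 0, 0.054, 0], [-0.039, -0.001, 0, 0, 0, 0.055, 0], [-0.039, 0.004, 0.001, 0, 0, 0.054, 0], [0, 0, 0, 0, 0, 0, 0]],
  ],
)

```text
time_s: 6.97
tcp_pos: [554.1, 14.1, 128.2]
tcp_rot: [-0.001, -0.655, 0.756, 0.002]
contact_force: [0.4, 0.0, -0.6]
finger_gap: 14.0
gripper_force: 60.0
```

```bash
python3 - <<'E'
from plan import *
from meas import *
plan([(555.2,11.5,95,-1.712,0,20),(555.2,11.5,83,-1.712,0,6)])
for n in("top","scene"):
    c=camera(n);cl=cloud(c)
    for ce,m,a in blobs(c,pale(c),15):
        z0=np.nanmedian(cl[m][:,2]);mu,an,L=rect(c,m,z0)
        if np.hypot(*(mu-[540,10]))<110: print(n,a,z0,mu,an,L)
    cv2.imwrite(f"pics/{n}1.png",cv2.resize(c["frame"][120:300,180:380,::-1],None,fx=3,fy=3))
E
```

```text
t 6.97 p [554.1  14.1 128.2] yaw -1.713 q [ 0.3  0.4 -0.3 -0.  -0.9 -0.5] tilt [-0.  0. -1.] gap 14.0
[[[0.002,-0.002,0.033,0.001,0,0,0],[0.003,-0.001,0.033,0.001,0.001,0,0],[0,0,0.008,0,0,0,0],[0,0,0.008,0,0,0,0],[0,0,0.008,0,0,0,0]]]
top 855 463.7720767900134 [532.4  80.6] -1.2805004205716815 [49.8 62.2]
top 49 137.00984981607144 [559.5  57.9] 1.3355136742169353 [14.2 24.7]
top 72 135.8567369887054 [549.2 -23.5] -1.5616124236219853 [15.3 31.6]
top 196 78.16637262812458 [517.   54.3] -0.1475716854582112 [15.4 88.9]
top 196 78.31187980566051 [505.8 -19.7] -0.10109157658047696 [15.5 87.4]
scene 324 464.73344540256255 [538.1  86.9] -0.22913697870153182 [41.2 55.6]
scene 42 79.18796435146078 [485.6  57.4] -0.31963509479666463 [15.6 28.1]
scene 197 78.91214695003498 [518.6 -21.5] -0.09824773295434497 [ 16.2 108.9]
scene 93 136.69915196662157 [550.6 -16.3] 1.4710823686529748 [15.2 49. ]
scene 50 78.93847725702068 [566.4  46.1] -0.15050879774116765 [15.9 29.1]
```

View pics/scene1.png

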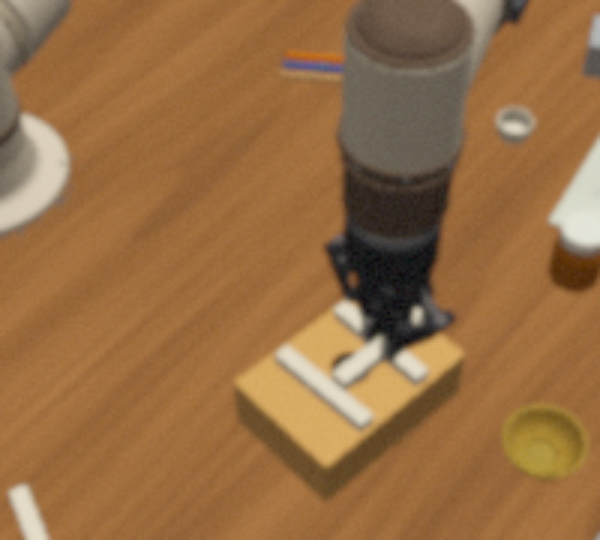

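The view shows the slat held level and crosswise over the far side of the brick (around (375,355) in this crop), clear of the hole.

Call:
play_rows(
  motion=[
    [[0.002, -0.002, 0.033, 0, 0, 0, 0], [0.002, -0.001, 0.033, 0, 0, 0, 0], [0, 0, 0.008, 0, 0, 0, 0], [0, 0, 0.008, 0, 0, 0, 0], [0, 0, 0.006, 0, 0, 0, 0], [0, 0, 0, 0, 0, 0, 0]],
  ],
)

```text
time_s: 7.57
tcp_pos: [555.7, 9.1, 84.5]
tcp_rot: [-0.001, -0.655, 0.755, 0.002]
contact_force: [-0.1, 0.5, -0.8]
finger_gap: 13.7
gripper_force: 60.0
```

```bash
python3 - <<'E'
from plan import *
print(telemetry.observe()["contact_force"])
plan([(555,11.5,150,-1.712,.35,25)])
E
```

```text
[-0.11642735  0.4820173  -0.79876639]
t 7.57 p [555.7   9.1  84.5] yaw -1.712 q [ 0.31  0.42 -0.35 -0.   -0.8  -0.45] tilt [-0.0036  0.0015 -1.    ] gap 13.7
[[[-0.002,0.001,-0.044,0.001,0,0,0.35],[-0.001,0.001,-0.044,0,0,0,0.35],[-0.002,0,-0.043,0.001,0,0,0.35]]]
```

Call:
play_rows(
  motion=[
    [[0, 0, 0.001, 0, 0, 0, 0], [0, 0, 0, 0, 0, 0, 0.35], [0, 0, 0, 0, 0, 0, 0.35], [0, 0, 0, 0, 0, 0, 0.35], [0, 0, -0.03, 0, 0, 0, 0.35], [0, 0, -0.08, 0, 0, 0, 0.5], [0, 0, -0.08, 0, 0, 0, 0.5]],
  ],
)

```text
time_s: 8.15
tcp_pos: [554.5, 9.0, 178.0]
tcp_rot: [-0.003, -0.655, 0.755, 0.003]
contact_force: [1.3, 0.3, -0.2]
finger_gap: 42.9
gripper_force: 0.0
```

```bash
python3 - <<'E'
from plan import *
plan([(500,-120,160,-1.2,.5),(394.7,-274.2,100,-.436,.5),(394.7,-274.2,50,-.436,.5)])
E
```

```text
t 8.15 p [554.5   9.  178. ] yaw -1.713 q [ 0.31  0.32 -0.24 -0.   -1.03 -0.45] tilt [-9.1e-03  2.0e-04 -1.0e+00] gap 42.9
[[[0.054,0.014,0.007,0.001,0,-0.049,0.5],[0.052,0.02,0.007,0.001,0,-0.049,0.5],[0.05,0.025,0.008,0.001,0,-0.049,0.5],[0.048,0.03,0.007,0.001,0,-0.049,0.5],[0.044,0.035,0.007,0,0,-0.049,0.5],[0.03,0.044,0.017,0,0,-0.052,0.5],[0.025,0.047,0.017,0,0,-0.052,0.5],[0.02,0.049,0.017,0,0,-0.052,0.5]]]
[[[0.014,0.051,0.017,0,0,-0.052,0.5],[0.009,0.053,0.017,0,0,-0.052,0.5],[0.003,0.053,0.018,0,0,-0.052,0.5],[-0.003,0.054,0.017,0,0,-0.053,0.5],[0,0,0.05,0,0,0,0.5],[0,0,0.05,0,0,0,0.5]]]
```

Call:
play_rows(
  motion=[
    [[0.054, 0.014, 0.007, 0.001, 0, -0.049, 0.5], [0.052, 0.02, 0.007, 0.001, 0, -0.049, 0.5], [0.05, 0.025, 0.008, 0.001, 0, -0.049, 0.5], [0.048, 0.03, 0.007, 0.001, 0, -0.049, 0.5], [0.044, 0.035, 0.007, 0, 0, -0.049, 0.5], [0.03, 0.044, 0.017, 0, 0, -0.052, 0.5], [0.025, 0.047, 0.017, 0, 0, -0.052, 0.5], [0.02, 0.049, 0.017, 0, 0, -0.052, 0.5]],
  ],
)

```text
time_s: 8.82
tcp_pos: [455.6, -186.5, 134.4]
tcp_rot: [-0.002, 0.907, -0.42, 0.002]
contact_force: [0.3, -0.6, -0.2]
finger_gap: 43.0
gripper_force: 0.0
```

Call:
play_rows(
  motion=[
    [[0.014, 0.051, 0.017, 0, 0, -0.052, 0.5], [0.009, 0.053, 0.017, 0, 0, -0.052, 0.5], [0.003, 0.053, 0.018, 0, 0, -0.052, 0.5], [-0.003, 0.054, 0.017, 0, 0, -0.053, 0.5], [0, 0, 0.05, 0, 0, 0, 0.5], [0, 0, 0.05, 0, 0, 0, 0.5], [0, 0, 0, 0, 0, 0, 0.5]],
  ],
)

```text
time_s: 9.4
tcp_pos: [393.0, -272.9, 46.0]
tcp_rot: [-0.002, 0.976, -0.217, -0.002]
contact_force: [-0.3, 0.3, -0.4]
finger_gap: 42.6
gripper_force: 0.0
```

```bash
python3 - <<'E'
from plan import *
from meas import *
for n in("top","scene"):
    c=camera(n);cl=cloud(c)
    for ce,m,a in blobs(c,pale(c),15):
        z0=np.nanmedian(cl[m][:,2]);mu,an,L=rect(c,m,z0)
        if np.hypot(*(mu-[530,10]))<110 or np.hypot(*(mu-[394,-274]))<100: print(n,a,z0,mu,an,L)
plan([(394.7,-274.2,5,-.436,.5,15)])
E
```

```text
top 280 91.67798128085906 [558.6  11. ] 1.4299681597528977 [ 20.1 112.2]
top 180 77.83841542184655 [513.4  54.7] -0.15379409073300376 [15.4 81.7]
top 183 78.05444209180519 [503.  -19.4] -0.09942469774275331 [15.6 81.6]
top 811 381.0200373432963 [ 406.8 -204.4] 1.1644119394309298 [52.4 62.9]
top 109 13.91619501149421 [ 367.7 -261.4] -0.42212198886126373 [15.5 51.6]
scene 816 381.852672457959 [ 407.1 -194.8] -0.8889174849441552 [ 50.2 115.2]
scene 458 80.93402848901758 [526.2  15.6] 1.2565944202419077 [ 95.6 123.7]
scene 19 79.18187698938743 [575.4  44.5] -1.473806583622717 [11.9 14.8]
scene 23 78.57941535686973 [565.6 -25.8] 1.4054292969919882 [12.3 15.5]
scene 241 14.266674412988266 [ 395.6 -274.8] -0.4340030962999757 [ 17.1 108.1]
t 9.5 p [ 396.2 -273.6   49.4] yaw -0.435 q [-0.3  0.4 -0.6 -0.  -0.6  1.4] tilt [ 0.  0. -1.] gap 42.6
[[[-0.001,0.001,0.03,0,0,0,0.5],[-0.001,0.001,0.029,-0.001,0,0,0.5],[0,0.001,0.03,0,-0.001,0.001,0.5]]]
```

Call:
play_rows(
  motion=[
    [[-0.001, 0, 0.03, 0, 0, 0, 0.5], [-0.001, 0.001, 0.03, 0, 0, 0, 0.5], [0, 0, 0.027, 0, 0, 0, 0.5], [0, 0, 0, 0, 0, 0, 0], [0, 0, 0, 0, 0, 0, 0], [0, 0, 0, 0, 0, 0, 0], [0, 0, 0, 0, 0, 0, 0], [0, 0, 0, 0, 0, 0, 0]],
  ],
)

```text
time_s: 10.17
tcp_pos: [396.7, -273.7, 7.5]
tcp_rot: [-0.001, 0.977, -0.215, 0.003]
contact_force: [0.6, 2.6, 7.2]
finger_gap: 13.5
gripper_force: 59.5
```

```bash
python3 - <<'E'
from plan import *
print(telemetry.observe()["gripper_force"])
plan([(394.7,-274.2,140,-.436,0,35),(484,21.5,140,-1.712,0,35)])
E
```

```text
59.4538414478302
t 10.17 p [ 396.7 -273.7    7.5] yaw -0.434 q [-0.27  0.44 -0.6  -0.01 -0.52  1.41] tilt [ 0.0071  0.001  -1.    ] gap 13.5
[[[0,0,-0.066,0,-0.001,0,0],[-0.001,0,-0.066,-0.001,-0.001,0,0],[-0.001,0.001,-0.067,0,0,0,0],[0,0.001,-0.066,-0.001,-0.001,0.001,0],[-0.008,-0.056,0,0,0,0.055,0],[-0.014,-0.054,0,0,0,0.055,0],[-0.021,-0.052,0,0,0,0.055,0],[-0.026,-0.05,0,0,0,0.056,0]]]
[[[-0.032,-0.046,0,0,0,0.055,0],[-0.037,-0.042,0,0,0,0.056,0],[-0.042,-0.038,0,0,0,0.055,0],[-0.046,-0.032,0,0,0,0.056,0],[-0.049,-0.027,0,0,0,0.055,0],[-0.052,-0.021,0,0,0,0.056,0],[-0.055,-0.015,0,0,0,0.055,0]]]
```

Call:
play_rows(
  motion=[
    [[0, 0, -0.066, 0, 0, 0, 0], [-0.001, 0, -0.066, 0, -0.001, 0, 0], [-0.001, 0.001, -0.067, 0, 0, 0, 0], [0, 0.001, -0.066, 0, -0.001, 0, 0], [-0.008, -0.056, 0, 0, 0, 0.055, 0], [-0.014, -0.054, 0, 0, 0, 0.055, 0], [-0.021, -0.052, 0, 0, 0, 0.055, 0], [-0.026, -0.05, 0, 0, 0, 0.056, 0]],
  ],
)

```text
time_s: 10.83
tcp_pos: [426.1, -165.7, 139.6]
tcp_rot: [-0.002, 0.899, -0.437, -0.0]
contact_force: [0.6, 0.0, -0.6]
finger_gap: 13.5
gripper_force: 58.8
```

Call:
play_rows(
  motion=[
    [[-0.032, -0.046, 0, 0, 0, 0.055, 0], [-0.037, -0.042, 0, 0, 0, 0.056, 0], [-0.042, -0.038, 0, 0, 0, 0.055, 0], [-0.046, -0.032, 0, 0, 0, 0.056, 0], [-0.049, -0.027, 0, 0, 0, 0.055, 0], [-0.052, -0.021, 0, 0, 0, 0.056, 0], [-0.055, -0.015, 0, 0, 0, 0.055, 0], [0, 0, 0, 0, 0, 0, 0]],
  ],
)

```text
time_s: 11.5
tcp_pos: [484.6, 25.4, 140.4]
tcp_rot: [0.003, -0.656, 0.755, 0.001]
contact_force: [0.0, -0.5, 0.3]
finger_gap: 13.7
gripper_force: 58.8
```

```bash
python3 - <<'E'
from plan import *
from meas import *
for n in("top","scene"):
    c=camera(n);cl=cloud(c)
    for ce,m,a in blobs(c,pale(c),15):
        z0=np.nanmedian(cl[m][:,2]);mu,an,L=rect(c,m,z0)
        if np.hypot(*(mu-[520,10]))<110: print(n,a,z0,mu,an,L)
plan([(484,21.5,100,-1.712,0,20),(484,21.5,86.5,-1.712,0,5)])
E
```

```text
top 942 475.905253683257 [457.6  89.8] -1.187514099293164 [51.1 62.2]
top 31 91.18352194113481 [551.6 -36.4] 0.38982316089744673 [11.7 20.2]
top 128 80.75559331252543 [489.8 -18.7] -0.20403367664391592 [18. 59.]
top 28 78.16521138199039 [479.5  59.5] 1.2546204183093117 [12.6 15.3]
scene 285 476.5127826894725 [462.   96.4] -0.18411067989212881 [39.4 58. ]
scene 86 146.79394600597436 [479.5  -6. ] 1.4407297392803136 [16.4 45.6]
scene 463 81.24088704864994 [526.4  15.6] 1.2668573315505585 [ 96.  123.4]
scene 19 79.81665613247617 [575.6  44.2] -1.4738065836227197 [11.9 14.8]
scene 23 78.59007753632682 [565.6 -25.8] 1.4054292969919953 [12.3 15.5]
t 11.6 p [482.5  22.7 139.7] yaw -1.708 q [ 0.4  0.2 -0.5 -0.  -0.9 -0.5] tilt [-0.  0. -1.] gap 13.6
[[[0.001,-0.002,0.04,0,0.001,0.001,0],[0.001,-0.001,0.039,0,0.001,0.001,0],[0,0,0.009,0,0,0,0],[0,0,0.009,0,0,0,0],[0,0,0.009,0,0,0,0]]]
```

Call:
play_rows(
  motion=[
    [[0.001, -0.002, 0.04, 0, 0, 0, 0], [0.001, -0.001, 0.039, 0, 0, 0, 0], [0, 0, 0.009, 0, 0, 0, 0], [0, 0, 0.009, 0, 0, 0, 0], [0, 0, 0.008, 0, 0, 0, 0], [0, 0, 0, 0, 0, 0, 0]],
  ],
)

```text
time_s: 12.1
tcp_pos: [483.9, 20.5, 87.1]
tcp_rot: [0.001, -0.656, 0.755, 0.001]
contact_force: [0.3, -0.4, -0.9]
finger_gap: 13.6
gripper_force: 58.8
```

```bash
python3 - <<'E'
from plan import *
print(telemetry.observe()["contact_force"])
plan([(484,21.5,150,-1.712,.35,25)])
E
```

```text
[ 0.32151807 -0.43166222 -0.8617446 ]
t 12.1 p [483.9  20.5  87.1] yaw -1.711 q [ 0.38  0.31 -0.52 -0.01 -0.74 -0.51] tilt [-0.      0.0038 -1.    ] gap 13.6
[[[-0.001,0,-0.042,0,0.001,0,0.35],[-0.001,0,-0.042,0,0,0,0.35],[0,0,-0.042,0,0.001,0,0.35]]]
```

Call:
play_rows(
  motion=[
    [[0, 0, 0.002, 0, 0, 0, 0], [0, 0, 0, 0, 0, 0, 0.35], [0, 0, 0, 0, 0, 0, 0.35], [0, 0, 0, 0, 0, 0, 0.35], [0, 0, -0.03, 0, 0, 0, 0.35], [0, 0, -0.08, 0, 0, 0, 0.5], [0, 0, -0.08, 0, 0, 0, 0.5], [0, 0, -0.08, 0, 0, 0, 0.5]],
  ],
)

```text
time_s: 12.77
tcp_pos: [483.5, 20.2, 222.9]
tcp_rot: [0.001, -0.656, 0.755, 0.001]
contact_force: [1.4, 0.5, 0.5]
finger_gap: 42.7
gripper_force: 0.0
```

```bash
python3 - <<'E'
from plan import *
from meas import *
c=[camera("top"),camera("scene")]
r=[[b for b in blobs(k,red(k),8) if b[0][0]>100 and b[0][0]<400] for k in c]
for x in r: print([(b[0],b[2]) for b in x])
if r[0] and r[1]: print(tri(c[0],r[0][0][0],c[1],r[1][0][0]))
print("first",tri(c[0],(167.4,242.3),c[1],(318.5,144)))
for k in c:
    for t in("probe_handle","stand"):
        d=landmark_of("top" if k is c[0] else "scene",t); print(t,[(np.array(e["uv"]),e["score"]) for e in d[:2]])
    cl=cloud(k)
    # stand block top (z~66): dark brown pixels
    P=cl.reshape(-1,3);q=P[(P[:,2]>60)&(P[:,2]<72)&(abs(P[:,0]-412)<60)&(abs(P[:,1]-235)<60)]
    print("stand top",len(q),cv2.minAreaRect(q[:,:2].astype(np.float32)))
    q=P[(P[:,2]>150)&(P[:,2]<230)&(abs(P[:,0]-412)<40)&(abs(P[:,1]-235)<40)];print(len(q),np.median(q,0))
cv2.imwrite("pics/p2.png",np.hstack([cv2.resize(k["frame"][a:a+160,b:b+160,::-1],None,fx=2.5,fy=2.5) for k,a,b in((c[0],150,160),(c[1],130,220))]))
print(telemetry.observe()["tcp_pos"])
E
```

```text
[]
[(array([318.6, 144.1]), np.int32(30)), (array([315., 152.]), np.int32(9))]
first [417.7 246.1 211.2]
probe_handle []
stand []
stand top 0 ((0.0, 0.0), (0.0, 0.0), 0.0)
0 [nan nan nan]
probe_handle [(array([314.2, 145.8]), 0.51), (array([287.1, 232. ]), 0.17)]
stand [(array([311.3, 194.6]), 0.79), (array([284.9, 248.2]), 0.19)]
stand top 132 ((417.36651611328125, 243.57894897460938), (60.45441436767578, 62.17736053466797), 11.736699104309082)
133 [420.7 238.  197.1]
[483.   20.2 220.1]
  return _methods._mean(a, axis=axis, dtype=dtype,
  ret = um.true_divide(
```

View pics/p2.png

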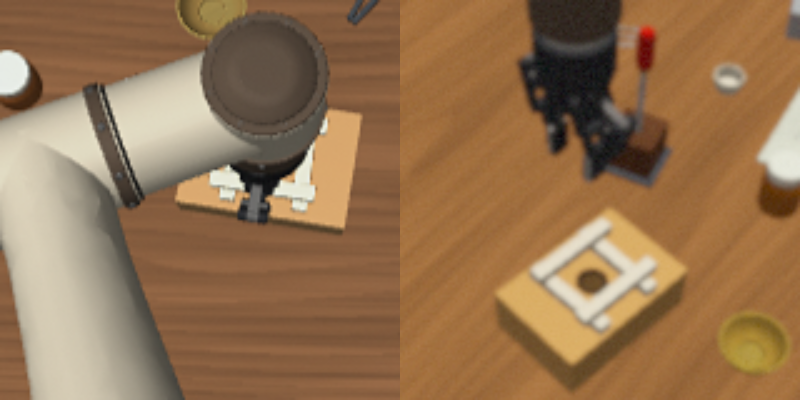

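The right crop shows the finished crib: four slats form a square with the hole open at (592,280), and the red probe stands at (645,50). Now I'll locate the probe using the saved unobstructed first pictures.

```bash
cat > probe.py <<'E'
from meas import *
from scipy.optimize import least_squares
def redmask(f):
    f=f.astype(int);return (f[...,0]>60)&(f[...,0]>2.2*f[...,1])&(f[...,0]>2.2*f[...,2])
def sil(c,h,d,shape=(420,560),S=8):
    # silhouette centroid of the handle: centre h (mid), axis d
    d=d/np.linalg.norm(d);a=np.cross(d,[1,0,0]);a/=np.linalg.norm(a);b=np.cross(d,a);th=np.linspace(0,2*np.pi,40)
    pts=[proj(c,h+d*s+11*(a*np.cos(t)+b*np.sin(t))) for s in(-28,27) for t in th]
    hull=cv2.convexHull((np.array(pts)*16).astype(np.float32))
    m=cv2.moments(hull);cx,cy=m["m10"]/m["m00"],m["m01"]/m["m00"]
    ang=.5*np.arctan2(2*m["mu11"],m["mu20"]-m["mu02"])
    return np.array([cx,cy])/16,m["m00"]/256,ang
E
python3 - <<'E'
from probe import *
c=[camera("top"),camera("scene")]
im=[cv2.imread(f"pics/{n}0.png")[:,:,::-1] for n in("top","scene")]
ob=[]
for k,f,w in zip(c,im,((167,242),(318,147))):
    m=redmask(f);b=min(blobs(k,m,8),key=lambda b:np.hypot(*(b[0]-w)))
    v,u=np.nonzero(b[1]);cv=np.cov(u,v);ang=.5*np.arctan2(2*cv[0,1],cv[0,0]-cv[1,1])
    print(b[0],b[2],"ang",ang,"bbox",u.min(),u.max(),v.min(),v.max());ob.append(b[0])
p=tri(c[0],ob[0],c[1],ob[1]);print("tri",p)
F=lambda x:np.concatenate([sil(k,x,np.array([0,0,1.]))[0]-o for k,o in zip(c,ob)])
r=least_squares(F,p,diff_step=1e-3);print("fit upright",r.x,r.fun,[sil(k,r.x,np.array([0,0,1.]))[1:] for k in c])
# stand top block in top view: dark brown
for k,f in zip(c,im):
    hsv=cv2.cvtColor(np.ascontiguousarray(f),cv2.COLOR_RGB2HSV)
    print([f[int(round(q[1])),int(round(q[0]))] for q in (proj(k,(400,222,66)),proj(k,(410,222,66)))])
    print("stem px",[proj(k,(p[0],p[1],z)) for z in(66,110,165,220)])
cv2.imwrite("pics/pr.png",np.hstack([cv2.resize(f[a:a+80,b:b+80,::-1],None,fx=5,fy=5,interpolation=cv2.INTER_NEAREST) for f,a,b in((im[0],205,140),(im[1],130,275))]))
E
```

```text
[169.4 243.4] 95 ang 0.5430855426564176 bbox 164 175 238 248
[317.9 148.9] 97 ang -1.4612757936184335 bbox 315 321 141 157
tri [417.5 245.2 193.1]
fit upright [417.4 245.  193. ] [ 0.   0.   0.1 -0. ] [(117.0816598420497, np.float64(0.5181005030855954)), (139.18532079691067, np.float64(-1.4756527529694172))]
[array([87, 57, 41], dtype=uint8), array([86, 57, 40], dtype=uint8)]
stem px [array([178.9, 249. ]), array([175.8, 247.2]), array([171.7, 244.8]), array([167.2, 242.1])]
[array([110,  68,  37], dtype=uint8), array([106,  67,  39], dtype=uint8)]
stem px [array([315.1, 179.7]), array([316.1, 169.6]), array([317.3, 156.2]), array([318.7, 141.7])]
```

View pics/pr.png

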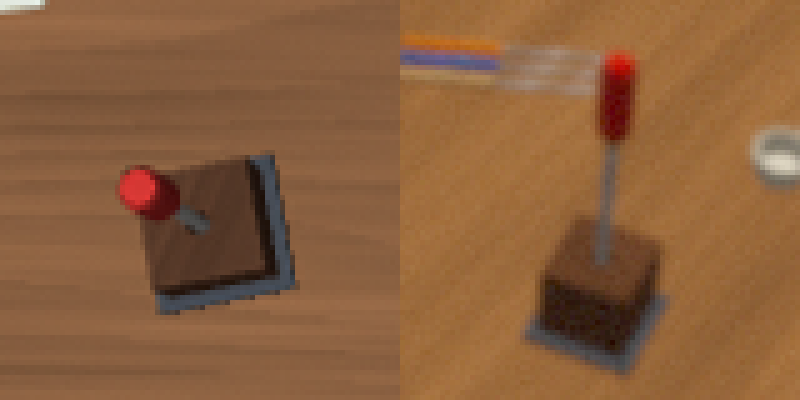

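Left: probe standing upright in the stand, handle top at (140,190). Right: handle (617,95), stem entering the block at (602,260). Fit gives the handle at (417, 245, 193).

```bash
python3 - <<'E'
from plan import *
plan([(470,70,300,-1.711,.9),(417.4,245,290,-1.711,.9),(417.4,245,250,-1.711,.9,25)])
E
```

```text
t 13.17 p [483.   20.1 219.6] yaw -1.711 q [ 0.38  0.15 -0.34 -0.   -1.08 -0.51] tilt [-0.0031  0.0029 -1.    ] gap 42.6
[[[-0.032,0.013,-0.053,0.001,0,0,0.9],[-0.032,0.014,-0.054,0,0.001,0,0.9],[-0.031,0.013,-0.054,0.001,0,0,0.9],[-0.066,0.031,0.004,0,0,0,0.9],[-0.067,0.031,0.004,0,0,0,0.9],[-0.066,0.03,0.004,0,0,0,0.9],[-0.067,0.031,0.004,0,0,0,0.9],[-0.066,0.03,0.004,0,0,0,0.9]]]
[[[0,0,0.04,0,0,0,0.9],[0,0,0.04,0,0,0,0.9]]]
```

Call:
play_rows(
  motion=[
    [[-0.032, 0.013, -0.053, 0.001, 0, 0, 0.9], [-0.032, 0.014, -0.054, 0, 0.001, 0, 0.9], [-0.031, 0.013, -0.054, 0.001, 0, 0, 0.9], [-0.066, 0.031, 0.004, 0, 0, 0, 0.9], [-0.067, 0.031, 0.004, 0, 0, 0, 0.9], [-0.066, 0.03, 0.004, 0, 0, 0, 0.9], [-0.067, 0.031, 0.004, 0, 0, 0, 0.9], [-0.066, 0.03, 0.004, 0, 0, 0, 0.9]],
  ],
)

```text
time_s: 13.83
tcp_pos: [416.9, 246.3, 290.5]
tcp_rot: [0.001, -0.656, 0.755, -0.001]
contact_force: [0.9, 0.3, 0.6]
finger_gap: 77.0
gripper_force: 0.0
```

Call:
play_rows(
  motion=[
    [[0, 0, 0.04, 0, 0, 0, 0.9], [0, 0, 0.04, 0, 0, 0, 0.9], [0, 0, 0, 0, 0, 0, 0.9]],
  ],
)

```text
time_s: 14.08
tcp_pos: [415.5, 244.0, 246.6]
tcp_rot: [-0.004, -0.656, 0.754, -0.001]
contact_force: [-0.6, 0.3, -0.6]
finger_gap: 77.2
gripper_force: 0.0
```

```bash
python3 - <<'E'
from plan import *
plan([(417.4,245,174,-1.711,.9,16)])
E
```

```text
t 14.08 p [415.5 244.  246.6] yaw -1.71 q [ 0.87  0.13 -0.3   0.   -1.15 -1.01] tilt [-0.0046 -0.0058 -1.    ] gap 77.2
[[[-0.001,-0.001,0.029,0,-0.001,0,0.9],[-0.001,-0.001,0.029,0,-0.001,0,0.9],[0,-0.001,0.029,0.001,0,0,0.9],[0,0,0.029,0,-0.001,0,0.9],[-0.001,-0.001,0.029,0.001,0,0.001,0.9]]]
```

Call:
play_rows(
  motion=[
    [[0, 0, 0.029, 0, 0, 0, 0.9], [0, 0, 0.03, 0, 0, 0, 0.9], [0, 0, 0.03, 0, 0, 0, 0.9], [0, 0, 0.03, 0, 0, 0, 0.9], [0, 0, 0.029, 0, 0, 0, 0.9], [0, 0, 0, 0, 0, 0, 0.9], [0, 0, 0, 0, 0, 0, 0.9]],
  ],
)

```text
time_s: 14.67
tcp_pos: [418.7, 244.6, 177.6]
tcp_rot: [0.001, -0.656, 0.755, -0.001]
contact_force: [-0.0, 0.3, -0.6]
finger_gap: 77.0
gripper_force: 0.0
```

```bash
python3 - <<'E'
from plan import *
plan([(417.4,245,174,-1.711,.9,16)])
E
```

```text
t 14.67 p [418.7 244.6 177.6] yaw -1.711 q [ 0.87  0.2  -0.41  0.   -0.96 -1.01] tilt [ 3.1e-03 -7.0e-04 -1.0e+00] gap 77.0
[[[0,0.003,0.007,-0.001,0,0,0.9]]]
```

Call:
play_rows(
  motion=[
    [[0, 0.002, 0.006, 0, 0, 0, 0.9], [0, 0, 0, 0, 0, 0, 0], [0, 0, 0, 0, 0, 0, 0], [0, 0, 0, 0, 0, 0, 0], [0, 0, 0, 0, 0, 0, 0], [0, 0, 0, 0, 0, 0, 0], [0, 0, 0, 0, 0, 0, 0], [0, 0, 0, 0, 0, 0, 0]],
  ],
)

```text
time_s: 15.33
tcp_pos: [417.5, 245.4, 175.3]
tcp_rot: [0.002, -0.656, 0.755, -0.001]
contact_force: [-1.2, 0.6, 3.7]
finger_gap: 20.6
gripper_force: 58.5
```

```bash
python3 - <<'E'
from plan import *
print(telemetry.observe()["contact_force"],telemetry.observe()["gripper_force"])
plan([(417.4,245,174,-1.711,.9,16)])
E
```

```text
[-1.19257921  0.58946914  3.66776667] 58.54167468845844
t 15.33 p [417.5 245.4 175.3] yaw -1.71 q [ 0.87  0.2  -0.42  0.   -0.96 -1.01] tilt [ 0.0043  0.0017 -1.    ] gap 20.6
[[[0.001,0,0.003,-0.002,0.001,0,0.9]]]
```

```bash
python3 - <<'E'
from plan import *
plan([(417.4,245,325,-1.711,0,20),(519.5,16.7,325,-1.711,0,28)])
E
```

```text
t 15.33 p [417.5 245.4 175.3] yaw -1.71 q [ 0.87  0.2  -0.42  0.   -0.96 -1.01] tilt [ 0.0043  0.0017 -1.    ] gap 20.6
[[[0,0,-0.037,0,0,0,0],[0,0,-0.037,0,0,0,0],[0,0,-0.038,0,0,0,0],[0,0,-0.037,0,0,0,0],[0,0,-0.038,0,0,0,0],[0,0,-0.037,-0.001,0,0,0],[0,0,-0.038,0,0.001,0,0],[0,-0.001,-0.037,-0.001,0,0,0]]]
[[[0.047,-0.03,0,0,0,0,0],[0.047,-0.029,0,0,0,0,0],[0.047,-0.03,0,0,0,0,0],[0.047,-0.029,0,0,0,0,0],[0.047,-0.03,0,0,0,0,0],[0.047,-0.029,0,0,0,0,0],[0.047,-0.03,0,0,0,0,0],[0.048,-0.029,0,0,0,0,0]]]
[[[0.047,-0.03,-0.001,0,0,0,0]]]
```

Call:
play_rows(
  motion=[
    [[0, 0, -0.037, 0, 0, 0, 0], [0, 0, -0.037, 0, 0, 0, 0], [0, 0, -0.038, 0, 0, 0, 0], [0, 0, -0.037, 0, 0, 0, 0], [0, 0, -0.038, 0, 0, 0, 0], [0, 0, -0.037, 0, 0, 0, 0], [0, 0, -0.038, 0, 0, 0, 0], [0, 0, -0.037, 0, 0, 0, 0]],
  ],
)

```text
time_s: 16.0
tcp_pos: [416.7, 244.9, 324.7]
tcp_rot: [0.002, -0.656, 0.755, -0.001]
contact_force: [0.6, 0.7, -0.2]
finger_gap: 20.5
gripper_force: 58.9
```

Call:
play_rows(
  motion=[
    [[0.047, -0.03, 0, 0, 0, 0, 0], [0.047, -0.029, 0, 0, 0, 0, 0], [0.047, -0.03, 0, 0, 0, 0, 0], [0.047, -0.029, 0, 0, 0, 0, 0], [0.047, -0.03, 0, 0, 0, 0, 0], [0.047, -0.029, 0, 0, 0, 0, 0], [0.047, -0.03, 0, 0, 0, 0, 0], [0.048, -0.029, 0, 0, 0, 0, 0]],
  ],
)

```text
time_s: 16.67
tcp_pos: [507.7, 40.7, 323.8]
tcp_rot: [0.002, -0.656, 0.755, -0.001]
contact_force: [-0.6, 0.3, -1.6]
finger_gap: 20.4
gripper_force: 58.9
```

Call:
play_rows(
  motion=[
    [[0.047, -0.03, 0, 0, 0, 0, 0], [0, 0, 0, 0, 0, 0, 0], [0, 0, 0, 0, 0, 0, 0], [0, 0, 0, 0, 0, 0, 0], [0, 0, 0, 0, 0, 0, 0]],
  ],
)

```text
time_s: 17.08
tcp_pos: [518.8, 17.2, 324.1]
tcp_rot: [0.002, -0.656, 0.754, -0.001]
contact_force: [0.7, -0.3, -0.8]
finger_gap: 20.5
gripper_force: 58.9
```

```bash
python3 - <<'E'
from plan import *
from meas import *
plan([(519.5,16.7,325,-1.711,0,28)])
c=camera("scene");t=camera("top")
for n,k in(("scene",c),("top",t)):
    for q in("probe_tip","probe_handle","bore_mouth"): print(n,q,[(np.array(e["uv"]),round(e["score"],2)) for e in landmark_of(n,q)[:2]])
o=telemetry.observe()["tcp_pos"]
for s in(0,-100,-159): print("expected",s,proj(c,o+[0,0,s]))
cv2.imwrite("pics/ins.png",cv2.resize(c["frame"][130:290,220:380,::-1],None,fx=3.7,fy=3.7))
E
```

```text
t 17.08 p [518.8  17.2 324.1] yaw -1.71 q [ 0.3  0.1 -0.1 -0.  -1.3 -0.5] tilt [ 0.  0. -1.] gap 20.5
[[[0.001,-0.002,-0.002,-0.002,0.001,0.001,0]]]
scene probe_tip [(array([297., 219.]), 0.62)]
scene probe_handle [(array([296.9, 168. ]), 0.75), (array([311.5, 192.9]), 0.2)]
scene bore_mouth [(array([295.9, 244. ]), 0.8)]
top probe_tip []
top probe_handle []
top bore_mouth [(array([265.4, 210.1]), 0.82)]
expected 0 [299.6 175.4]
expected -100 [298.3 204.4]
expected -159 [297.5 219.3]
```

View pics/ins.png

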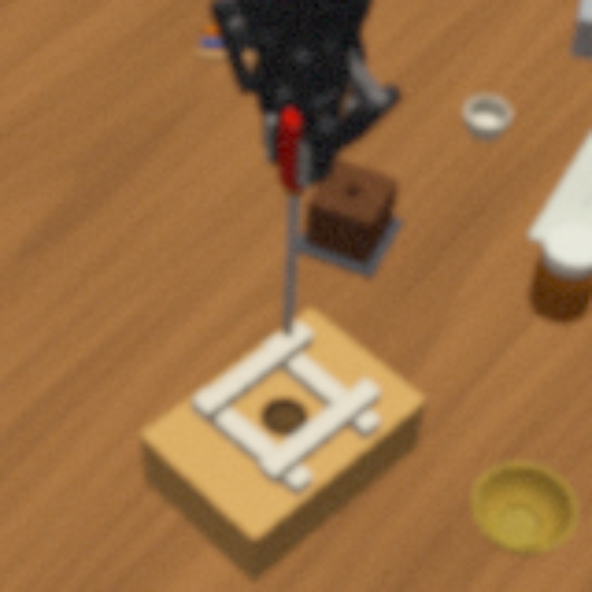

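The picture shows the probe held upright with its tip at crop (289,332), the hole at (284,417) and the crib square. I'll fit the stem axis from the depth data.

```bash
python3 - <<'E'
from plan import *
from meas import *
o=telemetry.observe()["tcp_pos"];print(o)
for n in("scene","top"):
    c=camera(n);cl=cloud(c);P=cl.reshape(-1,3);F=c["frame"].reshape(-1,3)
    s=(P[:,2]>163)&(P[:,2]<305)&(np.hypot(P[:,0]-519,P[:,1]-17)<40);q=P[s]
    print(n,len(q))
    if len(q)>20:
        for a,b in((163,200),(200,235),(235,270),(270,305)):
            w=q[(q[:,2]>a)&(q[:,2]<b)];print(a,len(w),np.median(w,0) if len(w) else "", w.std(0) if len(w) else "")
    # stem pixel centre per row: darkness vs. background between handle and tip
    if n=="scene":
        f=c["frame"].astype(float)
        for v in range(186,218,4):
            row=f[v,288:312]; sat=row.max(1)-row.min(1); w=np.clip(60-sat,0,None); 
            if w.sum()>0: u=288+(w*np.arange(24)).sum()/w.sum(); print(v,round(u,1),(sat<60).sum(), "exp u",round(np.interp(v,[proj(c,o+[0,0,z])[1] for z in range(0,-161,-5)],[proj(c,o+[0,0,z])[0] for z in range(0,-161,-5)]),1))
    # bore: dark pixels near expected place
    e=proj(c,(519.5,16.7,64));g=c["frame"].astype(int).sum(2);m=np.zeros(g.shape,bool);x,y=map(int,e.round());m[y-11:y+12,x-11:x+12]=g[y-11:y+12,x-11:x+12]<300
    bl=max(blobs(c,m,5),key=lambda b:b[2],default=None)
    if bl: print("exp bore",e,"seen",bl[0],bl[2],"->",world(c,bl[0],64))
    # crib check: upper slat tops
    k=pale(c).reshape(-1)&(np.hypot(P[:,0]-519,P[:,1]-17)<100)
    for sx in(-1,1):
        bx=(P[:,0]-519.5)*np.cos(-.142)+(P[:,1]-16.7)*np.sin(-.142);by=-(P[:,0]-519.5)*np.sin(-.142)+(P[:,1]-16.7)*np.cos(-.142)
        w=k&(P[:,2]>87)&(P[:,2]<97)&(bx*sx>10)
        if w.sum()>20: print("upper",sx,w.sum(),bx[w].mean(),(by[w].min()+by[w].max())/2,np.ptp(by[w]),P[w,2].mean())
E
```

```text
[519.   16.9 324.5]
scene 123
163 27 [520.5  13.1 184.5] [ 2.2  1.6 10.3]
200 27 [521.4  13.3 216.3] [1.8 1.9 9.7]
235 31 [520.8  13.1 251.5] [ 1.9  1.7 10.3]
270 38 [521.   13.  284.9] [ 2.3  1.8 10.1]
186 301.4 8 exp u 299.1
190 304.5 12 exp u 298.9
194 303.5 14 exp u 298.8
198 305.2 15 exp u 298.6
202 298.1 3 exp u 298.4
206 298.1 3 exp u 298.2
210 297.9 3 exp u 298.0
214 297.6 3 exp u 297.8
exp bore [296.5 242.2] seen [296.2 241.9] 78 -> [518.2  16.7  64. ]
upper -1 183 -34.60108203731305 0.19112036317855896 108.13395013768326 92.8318198244106
upper 1 203 37.73139339345386 -1.2416870666703979 108.27287850985238 92.7351252288008
top 1
exp bore [267.3 212.5] seen [265.3 209.5] 246 -> [527.4  22.2  64. ]
upper -1 234 -34.39425652315149 1.7007589513360095 109.06501690377641 92.0699403966299
upper 1 146 37.47986285270997 -0.09757390347542838 109.03116742073466 91.87433560806322
```

Stem axis is vertical at about (519, 16), matching the bore at (518.5, 16.6). Both upper slats are at −34.5 and +37.6 mm, with z right. I'll descend slowly.

Call:
play_rows(
  motion=[
    [[0, 0, 0.02, 0, 0, 0, 0], [0, 0, 0.02, 0, 0, 0, 0], [0, 0, 0.02, 0, 0, 0, 0], [0, 0, 0.02, 0, 0, 0, 0], [0, 0, 0.02, 0, 0, 0, 0], [0, 0, 0.01, 0, 0, 0, 0], [0, 0, 0, 0, 0, 0, 0], [0, 0, 0, 0, 0, 0, 0]],
  ],
)

```text
time_s: 18.25
tcp_pos: [519.4, 16.6, 269.1]
tcp_rot: [0.002, -0.656, 0.755, -0.001]
contact_force: [0.2, 0.2, -1.8]
finger_gap: 20.5
gripper_force: 59.0
```

```bash
python3 - <<'E'
from plan import *
from meas import *
c=camera("scene");P=cloud(c).reshape(-1,3)
s=(P[:,2]>112)&(P[:,2]<250)&(np.hypot(P[:,0]-519,P[:,1]-17)<25);q=P[s]
for a,b in((112,145),(145,180),(180,215),(215,250)):
    w=q[(q[:,2]>a)&(q[:,2]<b)];print(a,len(w),np.median(w,0)+[-2.3,3.3,0])
plan([(519,16.7,195,-1.711,0,9)])
E
```

```text
112 21 [519.2  15.9 128.6]
145 26 [518.6  16.1 161.5]
180 30 [519.   15.6 197.6]
215 29 [518.8  16.2 232.7]
t 18.3 p [519.7  16.7 269.7] yaw -1.71 q [ 0.3  0.2 -0.2  0.  -1.2 -0.5] tilt [ 0.  0. -1.] gap 20.5
[[[0,0,0.017,0,0,0,0],[0,0,0.017,0,0,0,0],[0,0,0.016,0,0,0,0],[0,0,0.017,0,0,0,0],[0,0,0.016,0,0,0,0],[0,0,0.017,-0.001,0,0,0],[0,0.001,0.016,0,0,0,0],[0,0,0.017,-0.001,0,0,0]]]
[[[0,0.001,0.016,0,0.001,0,0]]]
```

Aligned and vertical; the last part is straight down.

Call:
play_rows(
  motion=[
    [[0, 0, 0.017, 0, 0, 0, 0], [0, 0, 0.017, 0, 0, 0, 0], [0, 0, 0.017, 0, 0, 0, 0], [0, 0, 0.017, 0, 0, 0, 0], [0, 0, 0.017, 0, 0, 0, 0], [0, 0, 0.017, 0, 0, 0, 0], [0, 0, 0.017, 0, 0, 0, 0], [0, 0, 0.017, 0, 0, 0, 0]],
  ],
)

```text
time_s: 18.97
tcp_pos: [519.5, 16.8, 200.4]
tcp_rot: [0.002, -0.656, 0.755, -0.001]
contact_force: [0.3, -0.5, -1.0]
finger_gap: 20.4
gripper_force: 59.0
```

Call:
play_rows(
  motion=[
    [[0, 0, 0.012, 0, 0, 0, 0], [0, 0, 0, 0, 0, 0, 0], [0, 0, 0, 0, 0, 0, 0], [0, 0, 0, 0, 0, 0, 0], [0, 0, 0, 0, 0, 0, 0], [0, 0, 0, 0, 0, 0, 0]],
  ],
)

```text
time_s: 19.47
tcp_pos: [519.9, 16.9, 195.9]
tcp_rot: [0.002, -0.656, 0.755, -0.001]
contact_force: [-0.1, -0.7, -0.2]
finger_gap: 20.7
gripper_force: 59.0
```

```bash
python3 - <<'E'
from plan import *
from meas import *
c=camera("scene");P=cloud(c).reshape(-1,3)
s=(P[:,2]>98)&(P[:,2]<180)&(np.hypot(P[:,0]-519,P[:,1]-17)<20);q=P[s]
for a,b in((98,140),(140,180)):
    w=q[(q[:,2]>a)&(q[:,2]<b)];print(a,len(w),np.median(w,0)+[-2.3,3.3,0])
plan([(519,16.7,195,-1.711,0,9)])
cv2.imwrite("pics/end.png",cv2.resize(c["frame"][130:290,220:380,::-1],None,fx=3.7,fy=3.7))
E
```

```text
98 27 [519.3  16.7 121. ]
140 26 [518.8  16.  159.9]
t 19.52 p [519.8  16.8 195.8] yaw -1.711 q [ 0.3  0.2 -0.3  0.  -1.  -0.5] tilt [ 0.  0. -1.] gap 20.6
[[[0,0.002,0.002,-0.002,0.001,0,0]]]
```

View pics/end.png

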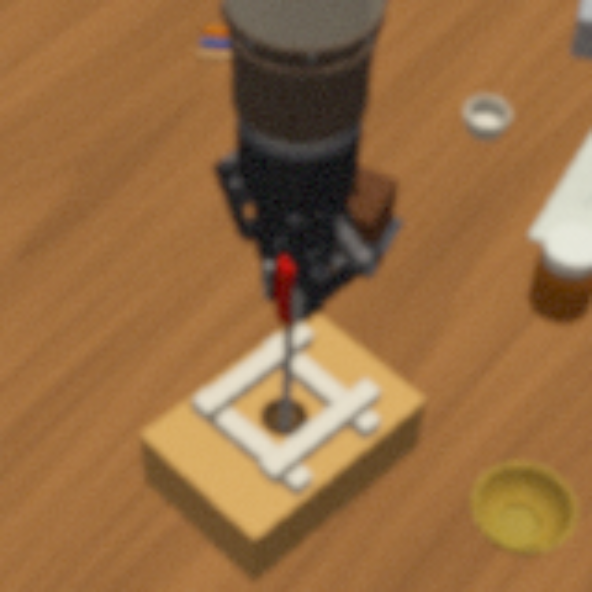

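The stem goes down into the hole at (285,418), centred, with the crib intact. I'm handing in.

```bash
python3 -c "
from station import workorder; print(workorder.sign_off())"
```

```text
the job is handed in; nothing more can be done
None
```

I finished the crib and handed the job in, with the gripper holding the probe upright and centred in the hole, its tip about half-way down. By my measurements all is within limits; sign-off returned no verdict.

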